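Add a tray to the modeller's tier stand

TASK

Take the long tray with the four corner holes out of the drying rack, lay it flat on the cutting mat the right way up (open side up) without letting it fall over, and let go of it. Then pick it up again level and lower it gently onto the tier stand, so that all four posts come up through its corner holes together and it rests flat on the four sleeves. Leave the short tray, the truck deck and the paint jar as they are.

Things in the scene. Friction and masses are not known exactly. Their poses are not given: they have to be found in the camera images.
- tray_center (a point): Centre, half-way up, of the long tray to stack: grey printed plastic, open on top, 140 mm long (its x), 60 wide (its y), 18 high (its z, towards the open side); walls 3 mm, floor 4 mm (underside 9 mm below this point). About 0.12 kg, balanced at its middle. Four round through holes of 11 mm in the floor at x = +-56, y = +-18 mm; same if turned end for end.
- tray_top_end (a point): Middle of the tray's end that is up at the start (70 mm along its x from the centre, same axes). The tray then stands on its other end in either slot of the rack, floor side facing its -z; its upper 80 mm are clear of the rack. Pinched across the 60 mm width near this end, it swings about the line between the fingertips when its lower edge bears on the mat.
- stand_seat (a point): Tier stand, fixed: centre of the plane of its four sleeve tops, 69 mm above the work surface, where the tray's floor will rest (tray centre 9 mm above this point). x along the stand, y across, z up. Aluminium sleeves, 19 mm diameter, at x = +-56, y = +-18 mm; from each a 6 mm steel post with tapered tip rises 34 mm above the sleeve top.
- stand: The whole tier stand, origin at the centre of its underside on the mat, 66 mm below the sleeve tops, same axes: a plywood board 164 (x) x 84 mm (y), 12 mm high, and on it a bottom tray of the same 140 x 60 mm outline, 18 mm high, between the sleeves' feet.
- rack: Drying rack, fixed: wooden foot 100 mm (x) x 92 (y) x 14 high, origin at the centre of its underside on the mat. Four steel wire hoops, 72 mm high and 77 wide, stand across it along y at x = -35, -9, 9, 35 mm; each pair makes a slot 21 mm wide (centred at x = -22 and 22 mm) where a tray stands on end on the foot, its width along y.
- cutting_mat: Green cutting mat with a printed grid, 594 mm (x) x 841 mm (y), fixed flat on the work surface, origin at the centre of its underside; its top is 3 mm above the work surface. Between rack and stand, on the robot side of the truck deck, a space of 250 mm square is free.
- short_tray_center (a point): Centre of a short tray, 95 x 60 x 18 mm, no holes, one cross wall, standing on end in the other slot of the rack. Not to be disturbed.
- deck: Printed model truck deck, grey, 55 mm (x) x 120 mm (y), 15 mm high, with a headboard 47 mm high at its -y end; origin at the centre of its underside. Lies loose on the mat. Not to be disturbed.
- jar: Small white paint jar with black cap, 38 mm diameter, 52 mm high, origin at the centre of its underside. Stands loose on the mat. Not to be disturbed.
Things that resemble listed ones, but are neither listed nor needed, are in the scene too. What is shaped like the part that bears tray_center but brown, green or orange is not meant.

How it is judged:
By the outcome, as a careful person would: the job done as asked, in the order asked, and still so for the second after the job is handed in, with the robot touching nothing.
It also fails if it takes over 64 s, if anything falls off the work surface, if the arm or the gripper's body presses on something with over 40 N, if the wrist force passes 120 N, or if a joint passes its speed limit or range.

ROBOT

A 6-joint arm with a two-finger parallel gripper is mounted at the origin on the work surface. World frame = base frame: x ahead of the robot, y to its left, z up, the work surface at z = 0. Lengths are in m, angles in degrees, forces in N, time in s.
With the tool pointing down it reaches from about 0.375 to 0.9 m from the base axis. Payload 3.1 kg.
Tool frame: the origin (TCP) lies between the finger pads; the fingertips stand 11 mm ahead of it and the grasp point (between the pads) lies 8 mm behind it; z points along the fingers, y is the line along which they close (so a half turn about z gives the same grasp; the last joint's range is limited). The gripper opens to 87 mm and grips with 3 to 60 N. Pads are 19 mm wide; open, the fingers measure 117 mm over their backs; the gripper's body (75 mm by 190 mm) begins 51 mm behind the grasp point.
Start: joints at [-87.347, 30.224, 82.088, -0, 67.689, -10.227], TCP at [0.139, -0.609, 0.234] pointing down, gripper open.
Joint ranges: [-176.69, 176.69], [-43.24, 126.21], [12.49, 139.97], [-82, 262], [0, 151.66], [-163.58, 163.58]. Speed limits (degrees/s): [159.86, 159.86, 180, 180, 180, 180].

INTERFACE

Orientations are given as a 3x3 rotation matrix whose columns are the frame's x, y, z axes.
In Python, from rig import bot gives the robot as it stands.
- The arm moves only by the tool apply_moves, never from a script. Its argument "steps" is a list that holds one entry, the list of rows, each a list of 7 numbers: the shift along the tool's x, y, z in cm, then the turn, a rotation vector about the tool's x, y, z in degrees, then the gripper command: -1 is shut, 1 is fully open, values between are in proportion. In form: [[[dx, dy, dz, rx, ry, rz, jaw], ...]]. A call has 1 to 20 rows; each row is the pose to reach, as a shift and turn from the pose commanded when the call began, along the tool's axes at that moment; what a row does not reach only later rows make up. A row lasts 1/8 s, in which the tool goes at most 62.5 mm and 10.7 degrees, less where a joint would pass 70% of its speed; a pose out of reach is approached as far as the arm can. A call with a gripper value outside its range is refused whole. The fingers move at their own pace and stop on an object; the grip force is fixed at half the most. Time passes only in rows, so rows that repeat a pose let the fingers close. It gives the time, the measured TCP pose, the force, the opening and the grip force at its end, in the units of the state.
- bot.read_state(): the state, without advancing time (a new reading comes with each control period).
- bot.capture(name): name is "side" or "top"; returns the picture (400x640x3 uint8, blue, green, red); there is no depth.
- bot.camera_model(name): a dict with "intrinsics" (3x3 intrinsics, pixels), "R" (3x3) and "t" (3): a world point X has camera coordinates R X + t. Camera axes: x right, y down, z forward; pixel columns grow to the right and rows downward; lengths in m; the calibration is good to about 2 mm. A picture is of the moment at which its call begins. camera_model takes no time and is no camera call.
- bot.hand_in(): hands the job in; it is judged then, once.
The state is a dict: "time_s": time; "joint_positions": joint angles; "qvel": joint speeds; "tau": joint torques, N m; "position": TCP position; "tcp_rot": TCP orientation; "force": force on the tool from outside, world axes, zero at the start; "moment": the same for the moment, N m; "opening": opening from 0.0 (shut) to 1.0 (fully open); "grasp_force": force on a finger pad.
Only numpy, scipy, OpenCV 4.12 (cv2) and the standard library are available. Lean on these libraries where they do the work, as an engineer would, in place of code of your own. Each camera call takes 0.05 s, during which the arm holds its last target. There are 200 camera calls.

## Working session

There is one attempt and no reset: what is moved stays moved. The work goes in short steps, Python scripts to look and compute and a tool call to move; the robot and the scene stay as the last step left them, time stands still between calls to the robot, and variables do not carry over. Pictures are saved under pics/ and viewed, at most 10 in all, crops included, and the job is handed in when it is done.

Besides the shell and the picture viewer there is one more tool, called after "Call:" as a command line: name --argument value ..., lists and objects as JSON in quotes. apply_moves: Moves the arm, as the interface text tells. Its arguments: {"type":"object","properties":{"steps":{"type":"array","items":{"type":"array","items":{"type":"array","items":{"type":"number"}}}}},"required":["steps"]}

```bash
mkdir -p pics; python3 - <<'E'
from rig import bot
import cv2,numpy as np
for n in("side","top"):
    cv2.imwrite(f"pics/{n}0.png",bot.capture(n))
    c=bot.camera_model(n);R=np.array(c["R"]);print(n,np.round(c["intrinsics"],1).tolist(),np.round(R,3).tolist(),np.round(-R.T@np.array(c["t"]),3))
s=bot.read_state();print(s["time_s"],np.round(s["tcp_rot"],3).tolist(),s["position"],s["force"])
E
```

```text
side [[440.5, 0.0, 319.5], [0.0, 440.5, 198.1], [0.0, 0.0, 1.0]] [[-0.984, -0.175, -0.024], [-0.089, 0.608, -0.789], [0.152, -0.774, -0.614]] [0.329 1.105 0.908]
top [[412.3, 0.0, 315.6], [0.0, 412.3, 195.8], [0.0, 0.0, 1.0]] [[-0.028, -1.0, -0.004], [-0.993, 0.028, -0.112], [0.112, 0.001, -0.994]] [0.372 0.114 1.255]
0.1 [[0.975, 0.223, -0.0], [0.223, -0.975, 0.002], [0.0, -0.002, -1.0]] [ 0.13933361 -0.60861365  0.23266692] [ 0.3906428  -0.44179125 -0.93531193]
```

View pics/side0.png

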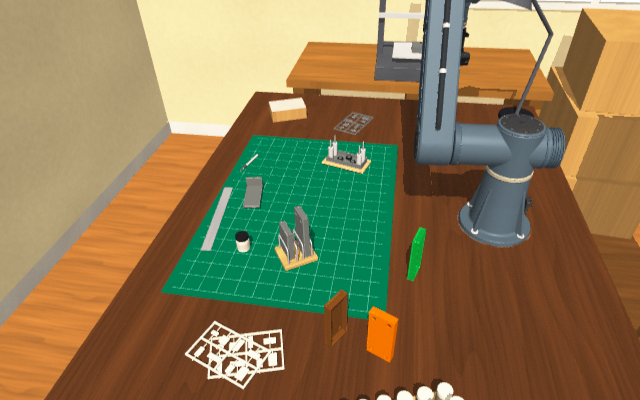

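View pics/top0.png

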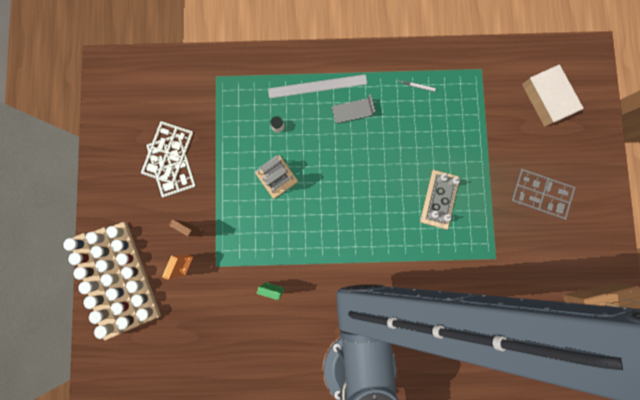

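Side: rack at (297,250), with the long (taller) tray at about (303,232) on the robot side and the short tray at (287,242). The stand is at (347,158), deck (253,192), jar (243,242). Top: rack (277,177), stand (441,199). I'll enlarge the rack and stand.

```bash
python3 - <<'E'
import cv2,numpy as np
s=cv2.imread("pics/side0.png");t=cv2.imread("pics/top0.png")
def z(i,x,y,w,h,k): return cv2.resize(i[y:y+h,x:x+w],None,fx=k,fy=k,interpolation=cv2.INTER_CUBIC)
a=np.hstack([z(s,265,200,65,75,6),z(t,245,145,65,75,6)])[:300*2]
b=np.hstack([z(s,315,130,65,50,6)[:300],z(t,410,165,65,70,6)[:420][:300]])
cv2.imwrite("pics/c1.png",a)
a=np.zeros((420,780,3),np.uint8);a[:300,:390]=z(s,315,130,65,50,6);a[:,390:]=z(t,410,165,65,70,6)
cv2.imwrite("pics/c2.png",a)
E
```

```text
(no output)
```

View pics/c1.png

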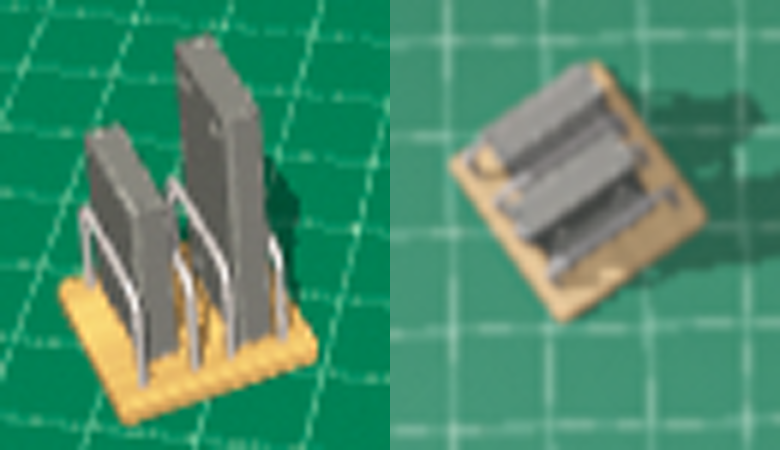

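View pics/c2.png

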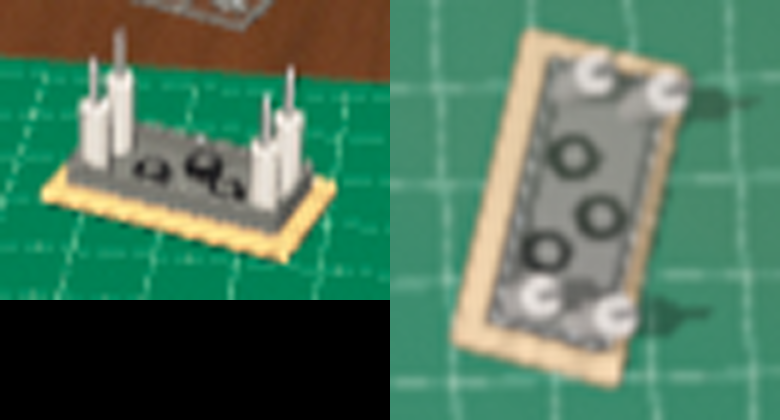

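The rack crop shows a hole on the long tray's large face turned to the side camera, near crop (213,128). So its floor faces the short tray and its open side faces the robot. Its top-end corners are at crop (178,42), (212,38), (262,112), (232,122). The stand crop shows the sleeves and posts clearly. Next I triangulate.

```bash
cat > h.py <<'E'
import cv2,numpy as np
from rig import bot
def cam(n):
    c=bot.camera_model(n);return np.array(c["intrinsics"]),np.array(c["R"]),np.array(c["t"])
def onz(n,px,z):
    K,R,t=cam(n);C=-R.T@t;d=(R.T@np.linalg.inv(K)@np.c_[np.array(px,float),np.ones(len(px))].T).T
    return C+d*((z-C[2])/d[:,2])[:,None]
def proj(n,X):
    K,R,t=cam(n);p=(np.atleast_2d(X)@R.T+t)@K.T;return p[:,:2]/p[:,2:]
def totool(v):
    return np.array(bot.read_state()["tcp_rot"]).T@np.asarray(v)*100
E
python3 - <<'E'
from h import *
np.set_printoptions(precision=4,suppress=True)
S=lambda p,o:[(o[0]+u/6-.4,o[1]+v/6-.4) for u,v in p]
def rep(k,P):
    d=(P[1]-P[0]);print(k,P.mean(0),"yaw",np.degrees(np.arctan2(d[1],d[0])),np.linalg.norm(np.diff(P,axis=0),axis=1))
rep("foot top",onz("top",S([(60,160),(170,322),(318,215),(210,60)],(245,145)),.017))
rep("foot side",onz("side",S([(62,285),(128,415),(318,345)],(265,200)),.017))
rep("tray top end side",onz("side",S([(178,42),(212,38),(262,112),(232,122)],(265,200)),.157))
rep("tray top end top",onz("top",S([(120,200),(218,133),(250,160),(155,233)],(245,145)),.157))
rep("short top end side",onz("side",S([(88,136),(120,126),(172,203),(137,213)],(265,200)),.112))
rep("board top",onz("top",S([(452-390,345),(527-390,28),(690-390,70),(618-390,387)],(410,165)),.015))
rep("sleeves top",onz("top",S([(540-390,297),(595-390,75),(668-390,92),(614-390,316)],(410,165)),.069))
rep("tips side",onz("side",S([(93,60),(266,97),(290,68),(119,32)],(315,130)),.103))
rep("board side",onz("side",S([(42,190),(288,250),(335,182)],(315,130)),.015))
E
```

```text
foot top [0.5755 0.2323 0.017 ] yaw -147.12042633303412 [0.1003 0.0921 0.0972]
foot side [0.5772 0.2595 0.017 ] yaw 123.47626350753146 [0.0931 0.0964]
tray top end side [0.5523 0.2262 0.157 ] yaw -160.9375286993498 [0.0155 0.0574 0.0144]
tray top end top [0.5559 0.2205 0.157 ] yaw -56.724325224825016 [0.0533 0.019  0.0538]
short top end side [0.5935 0.2428 0.112 ] yaw -145.10884526788436 [0.0158 0.0594 0.0165]
board top [ 0.4916 -0.2608  0.015 ] yaw -16.43778179046181 [0.1663 0.0846 0.1655]
sleeves top [ 0.4918 -0.2605  0.069 ] yaw -17.214322984867806 [0.1118 0.036  0.1125]
tips side [ 0.4921 -0.2557  0.103 ] yaw 165.15092500693095 [0.1102 0.0363 0.1105]
board side [ 0.4703 -0.2378  0.015 ] yaw 164.31583716011562 [0.1621 0.0806]
```

```bash
python3 - <<'E'
from h import *
p=np.array(bot.read_state()["position"])
for q in [(.43,-.25,.26),(.5555,.2205,.225)]: print(totool(np.array(q)-p).round(2))
E
```

```text
[ 36.33 -28.48  -2.67]
[ 59.05 -71.55   0.93]
```

Call:
apply_moves --steps '[[[18, -14.5, -2.7, 0, 0, -5, 1], [36, -28.5, -2.7, 0, 0, -10, 1], [36, -28.5, -2.7, 0, 0, -10, 1], [36, -28.5, -2.7, 0, 0, -10, 1], [36, -28.5, -2.7, 0, 0, -10, 1], [36, -28.5, -2.7, 0, 0, -10, 1], [36, -28.5, -2.7, 0, 0, -10, 1], [44, -42, -2.5, 0, 0, -15, 1], [48, -50, -2, 0, 0, -20, 1], [59, -71.5, 0.9, 0, 0, -20, 1], [59, -71.5, 0.9, 0, 0, -20, 1], [59, -71.5, 0.9, 0, 0, -20, 1], [59, -71.5, 0.9, 0, 0, -20, 1], [59, -71.5, 0.9, 0, 0, -20, 1], [59, -71.5, 0.9, 0, 0, -20, 1], [59, -71.5, 0.9, 0, 0, -20, 1], [59, -71.5, 0.9, 0, 0, -20, 1]]]'

```text
time_s: 2.22
position: [0.5545, 0.2194, 0.2239]
tcp_rot: [[0.839, 0.544, -0.002], [0.544, -0.839, -0.001], [-0.002, -0.0, -1.0]]
force: [-0.3, -0.2, 0.1]
opening: 1.001
grasp_force: 0.0
```

```bash
python3 - <<'E'
from h import *
s=bot.read_state();print(s["time_s"],s["position"].round(4),s["tcp_rot"].round(3).tolist(),s["force"],s["joint_positions"].round(1))
i=bot.capture("side");t=bot.capture("top")
z=lambda i,x,y,w,h,k:cv2.resize(i[y:y+h,x:x+w],None,fx=k,fy=k,interpolation=cv2.INTER_CUBIC)
cv2.imwrite("pics/d1.png",np.hstack([z(i,250,150,100,130,4),z(t,230,120,95,130,4)]))
E
```

```text
2.225 [0.5545 0.2194 0.2239] [[0.839, 0.544, -0.002], [0.544, -0.839, -0.001], [-0.002, -0.0, -1.0]] [-0.3009403  -0.18053632  0.14888665] [10.9 28.7 86.9 -0.  64.6 67.9]
```

View pics/d1.png

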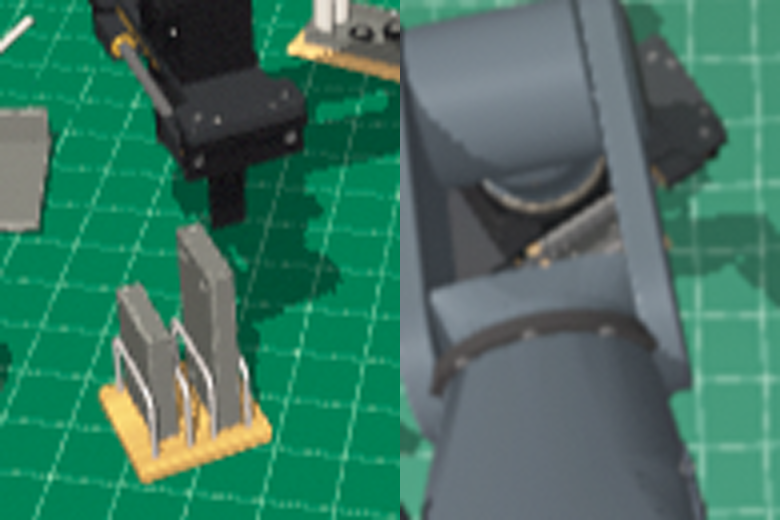

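The side view shows the near fingertip at crop (227,220), above the tray top at crop (205,240), and the gripper is aligned. I'll descend, grip the top 15 mm and lift.

Call:
apply_moves --steps '[[[0.2, 0, 4, 0, 0, 0, 1], [0.2, 0, 7, 0, 0, 0, 1], [0.2, 0, 7.1, 0, 0, 0, 1], [0.2, 0, 7.1, 0, 0, 0, 1], [0.2, 0, 7.1, 0, 0, 0, -1], [0.2, 0, 7.1, 0, 0, 0, -1], [0.2, 0, 7.1, 0, 0, 0, -1], [0.2, 0, 7.1, 0, 0, 0, -1], [0.2, 0, 7.1, 0, 0, 0, -1]]]'

```text
time_s: 3.45
position: [0.5569, 0.2207, 0.154]
tcp_rot: [[0.84, 0.543, 0.001], [0.543, -0.84, 0.001], [0.001, -0.0, -1.0]]
force: [-0.3, 1.2, 3.2]
opening: 0.683
grasp_force: 30.0
```

Call:
apply_moves --steps '[[[0.2, 0, 5.5, 0, 0, 0, -1], [0.2, 0, 2.5, 0, 0, 0, -1], [0.2, 0, -0.5, 0, 0, 0, -1], [0.1, 0, -2, 0, 0, 0, -1], [0, 0, -2, 0, 0, 0, -1], [-2, 1.5, -2, 0, 0, 0, -1], [-5, 3.5, -2, 0, 0, 8, -1], [-8, 5.7, -2, 0, 0, 16, -1], [-11, 7.8, -2, 0, 0, 24, -1], [-14, 10, -2, 0, 0, 32, -1], [-17, 12, -2, 0, 0, 40, -1], [-19, 13.6, -2, 0, 0, 48, -1], [-19, 13.6, -2, 0, 0, 50, -1], [-19, 13.6, -2, 0, 0, 50, -1]]]'

```text
time_s: 5.2
position: [0.4707, 0.0034, 0.173]
tcp_rot: [[0.956, -0.294, -0.001], [-0.294, -0.956, 0.001], [-0.001, -0.0, -1.0]]
force: [0.1, 0.2, -0.9]
opening: 0.686
grasp_force: 30.0
```

```bash
python3 - <<'E'
from h import *
s=bot.read_state();print(s["time_s"],s["position"].round(4),s["tcp_rot"].round(3).tolist(),s["force"],s["joint_positions"].round(1))
i=bot.capture("side")
z=lambda i,x,y,w,h,k:cv2.resize(i[y:y+h,x:x+w],None,fx=k,fy=k,interpolation=cv2.INTER_CUBIC)
cv2.imwrite("pics/e1.png",z(i,240,80,190,190,3))
E
```

```text
5.2 [0.4707 0.0034 0.173 ] [[0.956, -0.294, -0.001], [-0.294, -0.956, 0.001], [-0.001, -0.0, -1.0]] [ 0.13115434  0.22932615 -0.89623342] [-13.2  23.9 107.3   0.   48.8  93.8]
```

View pics/e1.png

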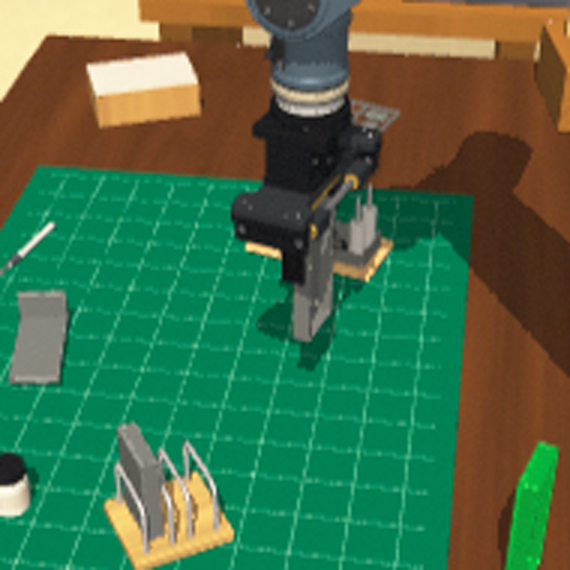

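The side view shows the tray held upright, with part of it now above the fingertips. My rows were relative to the call's start, so the first ones pushed down and the fingers slid lower on the tray. The rack and short tray are standing unchanged. The tray's lower end is at crop (308,340). I'll work out where the grip is.

```bash
python3 - <<'E'
from h import *
s=bot.read_state();p=s["position"];R=s["tcp_rot"]
# near side = -tool y (world +y); near face at 30mm; lower corners at tool x=+-9mm, y=-30
for dz in (-.06,-.05,-.04,-.03,0,.011,.05,.06,.07,.08,.09,.1,.11,.12):
    print(dz,*[((proj("side",p+R@np.array([x,-.03,dz]))[0]-[240,80])*3).round(0) for x in(-.009,.009)])
i=bot.capture("side");cv2.imwrite("pics/f1.png",cv2.resize(i[135:205,310:380],None,fx=8,fy=8,interpolation=cv2.INTER_CUBIC))
E
```

```text
-0.06 [304. 218.] [287. 214.]
-0.05 [304. 227.] [287. 222.]
-0.04 [304. 235.] [287. 231.]
-0.03 [304. 244.] [287. 240.]
0 [304. 270.] [287. 265.]
0.011 [304. 279.] [287. 275.]
0.05 [304. 311.] [287. 306.]
0.06 [304. 319.] [288. 314.]
0.07 [304. 327.] [288. 322.]
0.08 [303. 335.] [288. 330.]
0.09 [303. 342.] [288. 338.]
0.1 [303. 350.] [288. 346.]
0.11 [303. 358.] [288. 353.]
0.12 [303. 365.] [288. 361.]
```

View pics/f1.png

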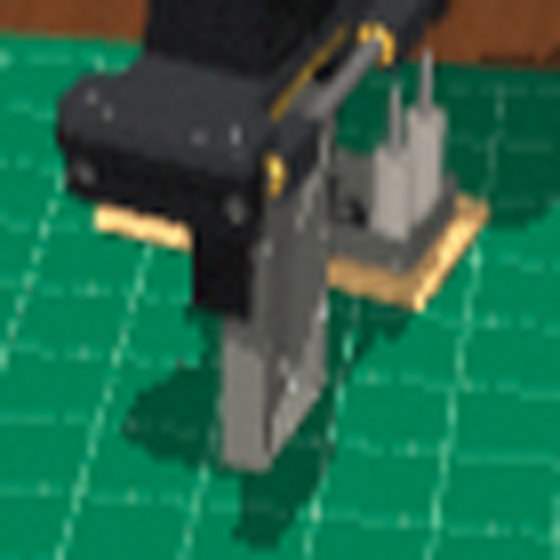

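The tray is upright (floor on the far side), with its lower end about 89 mm below the TCP. It extends about 51 mm above it, clear of the gripper body. That grip still allows a swing, so I'll compute the arc.

```bash
python3 - <<'E'
import numpy as np
z0=.173;Ed=-.042
for f,t in zip([60,55,50,45,40,35,30,25,20,16,12,9],[30,28,25,22,19,16,13,10,7,4,1,0]):
    c,s,C,S=np.cos(np.radians(f)),np.sin(np.radians(f)),np.cos(np.radians(t)),np.sin(np.radians(t))
    P=np.array([Ed,.003])+.097*np.array([c,s])+.006*np.array([-s,c])
    T=P+.003*np.array([C,-S])+.008*np.array([-S,-C])
    print(f,t,(T[0]*100).round(2),((z0-T[1])*100).round(2))
E
```

```text
60 30 -0.01 9.14
55 28 0.76 9.56
50 25 1.51 10.04
45 22 2.21 10.57
40 19 2.87 11.16
35 16 3.47 11.8
30 13 4.01 12.48
25 10 4.49 13.2
20 7 4.91 13.95
16 4 5.2 14.57
12 1 5.45 15.2
9 0 5.59 15.69
```

Call:
apply_moves --steps '[[[0, 0, 2, 0, -8, 0, -1], [0, 0, 4, 0, -16, 0, -1], [0, 0, 6, 0, -24, 0, -1], [0, 0, 7.5, 0, -30, 0, -1], [0, 0, 8.3, 0, -30, 0, -1], [0, 0, 8.7, 0, -30, 0, -1], [0, 0, 8.7, 0, -30, 0, -1], [0, 0, 8.7, 0, -30, 0, -1]]]'

```text
time_s: 6.3
position: [0.4711, 0.0032, 0.0876]
tcp_rot: [[0.829, -0.294, -0.476], [-0.255, -0.956, 0.147], [-0.498, -0.0, -0.867]]
force: [-0.4, 1.2, -1.7]
opening: 0.685
grasp_force: 30.0
```

Call:
apply_moves --steps '[[[0.3, 0, 0.5, 0, 0, 0, -1], [0.3, 0, 0.5, 0, 0, 0, -1], [0.7, 0, 0.46, 0, 1, 0, -1], [1.15, 0, 0.45, 0, 2, 0, -1], [1.6, 0, 0.47, 0, 3.5, 0, -1], [2.0, 0, 0.5, 0, 5, 0, -1], [2.45, 0, 0.54, 0, 6.5, 0, -1], [2.9, 0, 0.6, 0, 8, 0, -1], [3.35, 0, 0.7, 0, 9.5, 0, -1], [3.8, 0, 0.8, 0, 11, 0, -1], [3.8, 0, 0.8, 0, 11, 0, -1]]]'

```text
time_s: 7.68
position: [0.4997, -0.0056, 0.0619]
tcp_rot: [[0.904, -0.295, -0.309], [-0.279, -0.956, 0.096], [-0.323, -0.001, -0.946]]
force: [1.9, -0.4, 5.8]
opening: 0.685
grasp_force: 30.0
```

```bash
python3 - <<'E'
from h import *
i=bot.capture("side");cv2.imwrite("pics/g1.png",cv2.resize(i[135:215,300:390],None,fx=8,fy=7,interpolation=cv2.INTER_CUBIC))
E
```

```text
(no output)
```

View pics/g1.png

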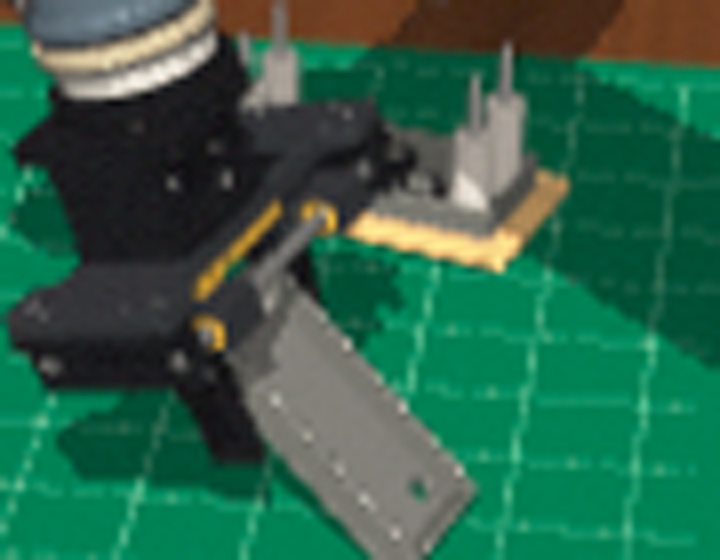

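Side view: the tray is swinging as intended, open side up. Its low end bears on the mat at crop (430,530), and the contact force is only 6 N. Continuing the arc.

Call:
apply_moves --steps '[[[0.4, 0, 0.2, 0, 1.5, 0, -1], [0.8, 0, 0.4, 0, 3, 0, -1], [1.15, 0, 0.65, 0, 4.5, 0, -1], [1.5, 0, 0.88, 0, 6, 0, -1], [1.85, 0, 1.14, 0, 7.5, 0, -1], [2.2, 0, 1.4, 0, 9, 0, -1], [2.5, 0, 1.7, 0, 10.5, 0, -1], [2.85, 0, 1.97, 0, 12, 0, -1], [3.1, 0, 2.2, 0, 13.5, 0, -1], [3.3, 0, 2.47, 0, 15, 0, -1], [3.55, 0, 2.7, 0, 17, 0, -1], [3.75, 0, 2.95, 0, 19, 0, -1], [3.9, 0, 3.15, 0, 19, 0, -1], [4.0, 0, 3.35, 0, 19, 0, -1], [4.0, 0, 3.35, 0, 19, 0, -1]]]'

```text
time_s: 9.6
position: [0.5251, -0.0137, 0.0159]
tcp_rot: [[0.956, -0.295, 0.001], [-0.295, -0.956, -0.0], [0.001, -0.0, -1.0]]
force: [3.0, -0.4, 2.3]
opening: 0.687
grasp_force: 30.0
```

```bash
python3 - <<'E'
from h import *
i=bot.capture("side");cv2.imwrite("pics/g2.png",cv2.resize(i[135:215,300:390],None,fx=8,fy=7,interpolation=cv2.INTER_CUBIC))
E
```

```text
(no output)
```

View pics/g2.png

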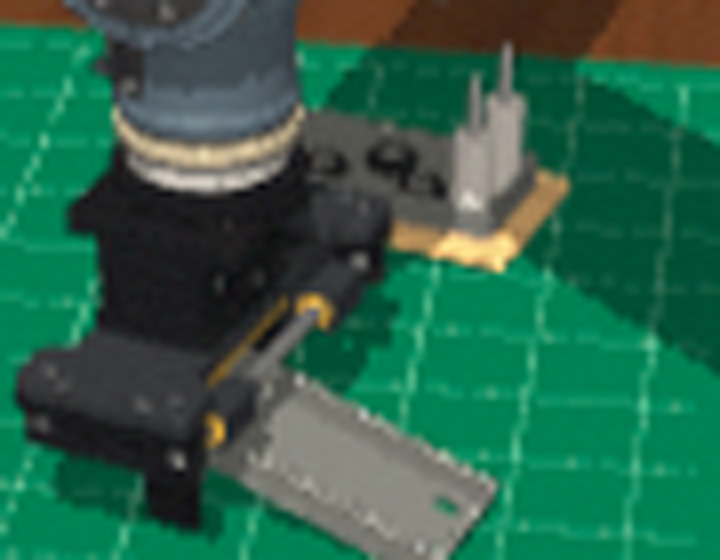

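The side view shows the tray almost flat, open side up, with its low end on the mat at crop (450,540). I'll ease down 1 mm and open gradually.

Call:
apply_moves --steps '[[[0.05, 0, 0.1, 0, 0, 0, -1], [0.05, 0, 0.1, 0, 0, 0, 0.36], [0.05, 0, 0.1, 0, 0, 0, 0.38], [0.05, 0, 0.1, 0, 0, 0, 0.39], [0.05, 0, 0.1, 0, 0, 0, 0.4], [0.05, 0, 0.1, 0, 0, 0, 0.42], [0.05, 0, 0.1, 0, 0, 0, 0.5], [0.05, 0, 0.1, 0, 0, 0, 0.8], [0.05, 0, 0.1, 0, 0, 0, 1], [0.05, 0, 0.1, 0, 0, 0, 1], [0.05, 0, 0.1, 0, 0, 0, 1]]]'

```text
time_s: 11.02
position: [0.5249, -0.0136, 0.0149]
tcp_rot: [[0.956, -0.294, -0.0], [-0.294, -0.956, 0.0], [-0.0, -0.0, -1.0]]
force: [-0.2, 0.1, 0.1]
opening: 0.986
grasp_force: 0.0
```

Call:
apply_moves --steps '[[[0, 0, -4, 0, 0, 0, 1], [0, 0, -9, 0, 0, 0, 1], [0, 0, -14, 0, 0, 0, 1], [-5, -5, -18, 0, 0, 0, 1], [-5, -12, -20, 0, 0, 0, 1], [-5, -18, -20, 0, 0, 0, 1], [-5, -24, -20, 0, 0, 0, 1], [-5, -28, -20, 0, 0, 0, 1], [-5, -28, -20, 0, 0, 0, 1], [-5, -28, -20, 0, 0, 0, 1]]]'

```text
time_s: 12.28
position: [0.5586, 0.2684, 0.2143]
tcp_rot: [[0.956, -0.294, -0.002], [-0.294, -0.956, -0.001], [-0.001, 0.002, -1.0]]
force: [-0.6, 0.1, -0.3]
opening: 1.0
grasp_force: 0.0
```

```bash
python3 - <<'E'
from h import *
np.set_printoptions(precision=4,suppress=True)
s=bot.read_state();print(s["time_s"],s["position"],s["force"])
z=lambda i,x,y,w,h,k:cv2.resize(i[y:y+h,x:x+w],None,fx=k,fy=k,interpolation=cv2.INTER_CUBIC)
T=bot.capture("top");S=bot.capture("side")
cv2.imwrite("pics/Tt.png",T);cv2.imwrite("pics/Ss.png",S)
for n,i in(("top",T),("side",S)):
    c=proj(n,[.478,.001,.02])[0].astype(int);print(n,c)
    h=cv2.cvtColor(i,cv2.COLOR_BGR2HSV);m=((h[...,1]<60)&(h[...,2]>60)).astype(np.uint8)
    w=np.zeros_like(m);w[max(c[1]-45,0):c[1]+45,c[0]-45:c[0]+45]=1
    m=cv2.morphologyEx(m*w,cv2.MORPH_OPEN,np.ones((3,3)))
    k=max(cv2.findContours(m,cv2.RETR_EXTERNAL,cv2.CHAIN_APPROX_NONE)[0],key=cv2.contourArea)
    print(cv2.contourArea(k),cv2.minAreaRect(k))
    q=cv2.approxPolyDP(k,4,True)[:,0];print(q.tolist())
a=np.hstack([z(T,*(proj("top",[.478,.001,.02])[0].astype(int)-[35,35]),70,70,5),z(S,*(proj("side",[.478,.001,.02])[0].astype(int)-[35,35]),80,70,5)])
cv2.imwrite("pics/h1.png",a)
E
```

```text
12.275 [0.5586 0.2684 0.2143] [-0.6249  0.122  -0.3102]
top [353 205]
835.0 ((354.484619140625, 202.7230682373047), (20.96168327331543, 46.571773529052734), 15.255120277404785)
[[351, 179], [355, 185], [349, 184], [340, 216], [345, 220], [340, 222], [358, 227], [367, 193], [362, 186], [369, 183]]
side [340 203]
611.5 ((337.43121337890625, 204.7293701171875), (44.53892517089844, 16.28304672241211), 16.699243545532227)
[[315, 202], [350, 217], [360, 207], [324, 193]]
```

```bash
python3 - <<'E'
from h import *
np.set_printoptions(precision=4,suppress=True)
T=cv2.imread("pics/Tt.png");S=cv2.imread("pics/Ss.png")
for n,i in(("top",T),("side",S)):
    c=proj(n,[.4975,-.005,.021])[0].astype(int)
    h=cv2.cvtColor(i,cv2.COLOR_BGR2HSV);m=((h[...,1]<60)&(h[...,2]>60)).astype(np.uint8)
    w=np.zeros_like(m);w[c[1]-45:c[1]+45,c[0]-45:c[0]+45]=1
    m=cv2.morphologyEx(m*w,cv2.MORPH_OPEN,np.ones((7,7)) if n=="top" else np.ones((4,4)))
    k=max(cv2.findContours(m,cv2.RETR_EXTERNAL,cv2.CHAIN_APPROX_NONE)[0],key=cv2.contourArea)
    b=cv2.boxPoints(cv2.minAreaRect(k))if n=="top" else np.float32([(315,202),(350,217),(360,207),(324,193)])
    P=onz(n,b,.021);print(n,P.mean(0),[(np.linalg.norm(P[j]-P[j-1]).round(4),np.degrees(np.arctan2(*(P[j]-P[j-1])[[1,0]])).round(1)) for j in range(4)])
    X=[[.4975+a*.956*.07+b*.294*.03,-.005-a*.294*.07+b*.956*.03,.021] for a,b in((1,1),(1,-1),(-1,-1),(-1,1))];print(proj(n,X),b)
a=np.hstack([cv2.resize(T[165:235,320:390],None,fx=5.5,fy=8),cv2.resize(S[170:240,300:370],None,fx=5.5,fy=8)])
cv2.imwrite("pics/h1.png",a)
E
```

```text
top [ 0.4875 -0.0016  0.021 ] [(np.float64(0.0622), np.float64(74.3)), (np.float64(0.1388), np.float64(-16.0)), (np.float64(0.0629), np.float64(-105.9)), (np.float64(0.1386), np.float64(163.7))]
[[351.7191 174.4526]
 [370.9037 179.6776]
 [359.0564 224.3739]
 [339.6588 219.0128]] [[338.6471 222.4118]
 [349.7648 177.9412]
 [370.0001 183.    ]
 [358.8824 227.4706]]
side [0.4876 0.0109 0.021 ] [(np.float64(0.0558), np.float64(68.0)), (np.float64(0.1343), np.float64(154.5)), (np.float64(0.0592), np.float64(-115.5)), (np.float64(0.1378), np.float64(-24.1))]
[[311.2408 200.6517]
 [319.6375 190.6421]
 [358.1553 201.7788]
 [350.6036 212.5025]] [[315. 202.]
 [350. 217.]
 [360. 207.]
 [324. 193.]]
```

View pics/h1.png

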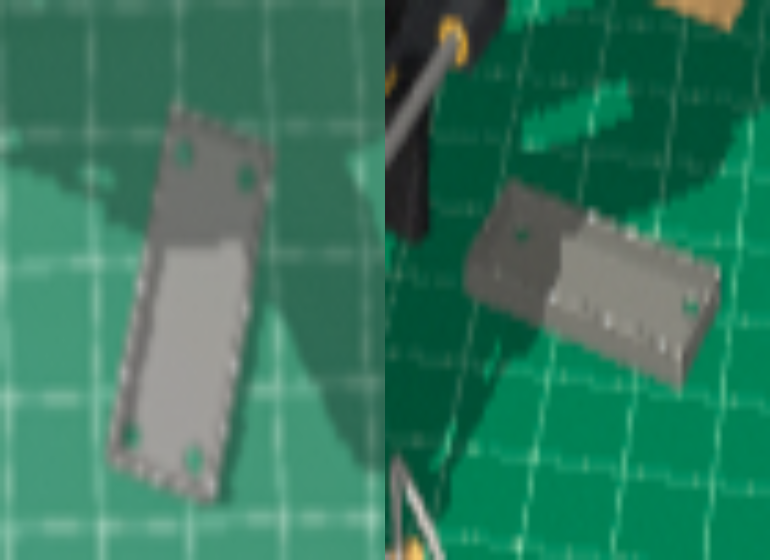

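The tray lies flat, open side up, with its holes at top crop (183,152), (247,177), (129,435), (194,460). I'll compute the tray pose from the holes and get the sleeves and posts from the same camera.

```bash
python3 - <<'E'
from h import *
np.set_printoptions(precision=4,suppress=True)
T=cv2.imread("pics/Tt.png")
H=onz("top",[(320+u/5.5-.4,165+v/8-.4) for u,v in((183,152),(247,177),(194,460),(129,435))],.006)
ya=lambda P:[np.degrees(np.arctan2(*(a-b)[[1,0]])).round(1) for a,b in((P[0],P[3]),(P[1],P[2]))]
print("tray holes",H.mean(0),ya(H))
# sleeves: white blobs in first top picture
t=cv2.imread("pics/top0.png");h=cv2.cvtColor(t,cv2.COLOR_BGR2HSV)
m=((h[...,1]<40)&(h[...,2]>190)).astype(np.uint8);w=np.zeros_like(m);w[165:235,410:475]=1
n,l,st,ce=cv2.connectedComponentsWithStats(m*w)
print([(st[k,4],ce[k].round(1).tolist()) for k in range(1,n) if st[k,4]>5])
C=-cam("top")[1].T@cam("top")[2]
m=((h[...,0]>8)&(h[...,0]<28)&(h[...,1]>50)&(h[...,2]>150)).astype(np.uint8)*w
k=np.vstack([c for c in cv2.findContours(m,0,1)[0] if cv2.contourArea(c)>15]);b=cv2.boxPoints(cv2.minAreaRect(k));P=onz("top",b,.015)
print("board",P.mean(0),[(np.linalg.norm(P[j]-P[j-1]).round(4),np.degrees(np.arctan2(*(P[j]-P[j-1])[[1,0]])).round(1)) for j in range(4)])
p=bot.read_state()["position"];print(totool(H.mean(0)-p),)
E
```

```text
tray holes [ 0.4884 -0.0014  0.006 ] [np.float64(-17.5), np.float64(-17.4)]
[(np.int32(22), [442.9, 176.7]), (np.int32(25), [455.3, 180.0]), (np.int32(28), [434.2, 214.1]), (np.int32(29), [446.5, 217.4])]
board [ 0.4919 -0.2589  0.015 ] [(np.float64(0.0856), np.float64(76.2)), (np.float64(0.168), np.float64(-15.2)), (np.float64(0.0869), np.float64(-104.0)), (np.float64(0.1677), np.float64(164.3))]
[ 1.2358 27.7317 20.8941]
```

Call:
apply_moves --steps '[[[1.2, 6, 0, 0, 0, 0, 1], [1.2, 12, 0, 0, 0, 0, 1], [1.2, 18, 0, 0, 0, 0, 1], [1.2, 24, 4, 0, 0, 0, 1], [1.2, 27.7, 9, 0, 0, 0, 1], [1.2, 27.7, 14, 0, 0, 0, 1], [1.2, 27.7, 17, 0, 0, 0, 1], [1.2, 27.7, 19, 0, 0, 0, 1], [1.2, 27.7, 19.85, 0, 0, 0, 1], [1.2, 27.7, 19.85, 0, 0, 0, 1], [1.2, 27.7, 19.85, 0, 0, 0, -1], [1.2, 27.7, 19.85, 0, 0, 0, -1], [1.2, 27.7, 19.85, 0, 0, 0, -1], [1.2, 27.7, 19.85, 0, 0, 0, -1], [1.2, 27.7, 19.85, 0, 0, 0, -1], [1.2, 27.7, 19.85, 0, 0, 0, -1]]]'

```text
time_s: 14.38
position: [0.4897, 0.0003, 0.0169]
tcp_rot: [[0.956, -0.294, 0.001], [-0.294, -0.956, -0.0], [0.001, 0.0, -1.0]]
force: [-1.1, -1.9, 5.6]
opening: 0.689
grasp_force: 30.0
```

Call:
apply_moves --steps '[[[0, 0, -0.5, 0, 0, 0, -1], [0, 0, -2.5, 0, 0, 0, -1], [0, 0, -5.5, 0, 0, 0, -1], [0, 0, -8.5, 0, 0, 0, -1], [0, 0, -11.5, 0, 0, 0, -1], [0, 2, -13, 0, 0, 0, -1], [1, 6, -13, 0, 0, 0, -1], [3, 10, -13, 0, 0, 0, -1], [5, 14, -13, 0, 0, 0, -1], [7, 18, -13, 0, 0, 0, -1], [8, 22, -13, 0, 0, 0, -1], [8, 24, -13, 0, 0, 0, -1], [8, 24.8, -13, 0, 0, 0, -1], [8, 24.8, -13, 0, 0, 0, -1], [8, 24.8, -13, 0, 0, 0, -1]]]'

```text
time_s: 16.25
position: [0.4927, -0.2585, 0.1464]
tcp_rot: [[0.956, -0.293, -0.001], [-0.293, -0.956, 0.001], [-0.001, -0.001, -1.0]]
force: [-0.2, 0.5, -1.9]
opening: 0.685
grasp_force: 30.0
```

```bash
cat >> h.py <<'E'
def edge(n,img,A,B,r=6):
    """median offset (px) of strongest edge along the image normal of segment AB, and that normal"""
    a,b=proj(n,[A,B]);d=(b-a)/np.linalg.norm(b-a);N=np.array([-d[1],d[0]])
    o=np.arange(-r,r+.01,.25);g=cv2.GaussianBlur(img,(0,0),.7).astype(np.float32)
    out=[]
    for t in np.linspace(.1,.9,15):
        q=(a+(b-a)*t+o[:,None]*N).astype(np.float32)[None]
        v=cv2.remap(g,q[...,0],q[...,1],1)[0]
        e=np.abs(np.gradient(v,axis=0)).sum(1);out.append(o[e.argmax()])
    return np.median(out),np.std(out),N
E
python3 - <<'E'
from h import *
np.set_printoptions(precision=4,suppress=True)
s=bot.read_state();print(s["time_s"],s["position"],s["force"],s["opening"],s["tcp_rot"].round(3).tolist())
T=bot.capture("top");S=bot.capture("side");cv2.imwrite("pics/T2.png",T);cv2.imwrite("pics/S2.png",S)
p=s["position"];d=np.array([.956,-.294,0]);e=np.array([.294,.956,0]);zt=p[2]-.0139+.018
c=np.array([p[0],p[1],zt])
cor={k:c+a*.07*d+b*.03*e for k,(a,b) in dict(FL=(1,1),FR=(1,-1),NR=(-1,-1),NL=(-1,1)).items()}
b=np.array([0,0,-.018])
for n,i in(("top",T),("side",S)):
  for nm,A,B in(("far end",cor["FL"],cor["FR"]),("near end",cor["NL"],cor["NR"]),("left rim far",cor["FL"],(cor["FL"]*.6+cor["NL"]*.4)),("left rim near",cor["NL"],(cor["NL"]*.6+cor["FL"]*.4)),("left under far",cor["FL"]+b,(cor["FL"]*.6+cor["NL"]*.4)+b),("left under near",cor["NL"]+b,(cor["NL"]*.6+cor["FL"]*.4)+b)):
    m,sd,N=edge(n,i,A,B);print(n,nm,m.round(2),sd.round(2),N.round(2),proj(n,[A]).round(0))
h=cv2.imread("pics/top0.png")
W=onz("top",[[442.9,176.7],[455.3,180.0],[446.5,217.4],[434.2,214.1]],.069);print(W.mean(0),W[0]-W[3],W[1]-W[2])
E
```

```text
16.25 [ 0.4927 -0.2585  0.1464] [-0.2225  0.5443 -1.8776] 0.6845970192467702 [[0.956, -0.293, -0.001], [-0.293, -0.956, 0.001], [-0.001, -0.001, -1.0]]
top far end -3.0 2.97 [-0.26  0.97] [[449. 166.]]
top near end -2.5 3.84 [-0.26  0.96] [[437. 215.]]
top left rim far -2.0 1.64 [-0.97 -0.24] [[449. 166.]]
top left rim near -1.5 3.84 [0.97 0.24] [[437. 215.]]
top left under far -4.0 1.76 [-0.97 -0.24] [[447. 167.]]
top left under near -2.75 3.41 [0.97 0.24] [[435. 216.]]
side far end 0.75 1.88 [0.7  0.71] [[325. 128.]]
side near end 0.75 0.76 [0.76 0.65] [[362. 136.]]
side left rim far -4.75 0.94 [-0.22  0.97] [[325. 128.]]
side left rim near -5.0 0.18 [ 0.22 -0.97] [[362. 136.]]
side left under far 5.75 2.02 [-0.23  0.97] [[325. 132.]]
side left under near -0.5 0.95 [ 0.23 -0.97] [[361. 141.]]
[ 0.4919 -0.2588  0.069 ] [ 0.108  -0.0318  0.    ] [ 0.1078 -0.0324  0.    ]
```

```bash
python3 - <<'E'
from h import *
np.set_printoptions(precision=2,suppress=True)
S0=cv2.imread("pics/side0.png");S2=cv2.imread("pics/S2.png")
y=np.radians(-16.5);d=np.array([np.cos(y),np.sin(y),0]);e=np.array([-np.sin(y),np.cos(y),0]);c=np.array([.4919,-.259,0])
for a in(1,-1):
  for b in(1,-1):
    q=c+a*.056*d+b*.018*e;r=[]
    for z0,z1,w in((.040,.064,5),(.076,.098,3.5)):
      o=np.arange(-w,w+.01,.1)
      P=proj("side",[q+[0,0,z] for z in np.linspace(z0,z1,9)])
      off=[]
      for x,v in P:
        g=cv2.remap(S0,(x+o).astype(np.float32)[None],np.full((1,o.size),v,np.float32),1)[0].astype(float)
        # redness (red minus green baseline): mat and table both have low min-channel
        k=g.min(1);k=np.clip(k-np.percentile(k,15)-20,0,None);off.append((k*o).sum()/max(k.sum(),1e-6))
      r.append((np.median(off).round(2),np.std(off).round(2)))
    # height of sleeve/post top: bright-to-dark along column
    x,_=proj("side",[q+[0,0,.1]])[0];vs=np.arange(proj("side",[q+[0,0,.12]])[0][1],proj("side",[q+[0,0,.085]])[0][1],.1)
    g=cv2.remap(S0,np.full((vs.size,1),x+r[1][0],np.float32),vs.astype(np.float32)[:,None],1)[:,0].astype(float).min(1)
    print(a,b,r,"tip row",vs[np.gradient(g).argmax()].round(2),"pred",proj("side",[q+[0,0,.103]])[0])
# tray ends again in S2 at several distances, upper rim
J=np.c_[proj("side",[c+.01*d])[0]-proj("side",[c])[0],proj("side",[c+.01*e])[0]-proj("side",[c])[0]];print("px per cm d,e:\n",J)
E
```

```text
1 1 [(np.float64(1.2), np.float64(0.03)), (np.float64(1.4), np.float64(0.43))] tip row 141.71 pred [330.3  138.86]
1 -1 [(np.float64(-1.24), np.float64(0.26)), (np.float64(-0.12), np.float64(0.07))] tip row 134.17 pred [334.53 134.28]
-1 1 [(np.float64(1.44), np.float64(0.14)), (np.float64(1.47), np.float64(0.17))] tip row 147.51 pred [359.19 145.53]
-1 -1 [(np.float64(-1.13), np.float64(0.29)), (np.float64(-0.24), np.float64(0.23))] tip row 140.45 pred [363.07 140.73]
px per cm d,e:
 [[-2.46 -1.09]
 [-0.62  1.36]]
```

```bash
python3 - <<'E'
from h import *
np.set_printoptions(precision=2,suppress=True)
S0=cv2.imread("pics/side0.png");S2=cv2.imread("pics/S2.png");Z=np.array([0,0,1.])
xc=cam("side")[1][0]
def go(y,c):
    y=np.radians(y);d=np.array([np.cos(y),np.sin(y),0]);e=np.array([-np.sin(y),np.cos(y),0]);return lambda a,b,z:np.array(c+(0,))+a*d+b*e+z*Z
f=go(-16.5,(.4919,-.259))
for a,b in((1,1),(1,-1),(-1,1),(-1,-1)):
    for s in(-1,1):
        A=f(a*.056,b*.018,.04)+s*.0095*xc;B=f(a*.056,b*.018,.064)+s*.0095*xc
        m,sd,N=edge("side",S0,A,B,3);print("sleeve",a,b,"R" if s>0 else"L",m*N[0],sd)
t=go(-17.05,(.4927,-.2585));u=.1464-.0139
for nm,A,B in(("FL vert",t(.07,.03,u+.002),t(.07,.03,u+.016)),("NL vert",t(-.07,.03,u+.002),t(-.07,.03,u+.016)),("NR vert",t(-.07,-.03,u+.002),t(-.07,-.03,u+.016)),("near under",t(-.07,.03,u),t(-.07,-.03,u)),("near rim",t(-.07,.03,u+.018),t(-.07,-.03,u+.018)),("far rim",t(.07,.03,u+.018),t(.07,-.03,u+.018)),("under L near",t(-.065,.03,u),t(-.02,.03,u)),("under L far",t(.065,.03,u),t(.02,.03,u))):
    m,sd,N=edge("side",S2,A,B,3);print("tray",nm,m,sd,N,m*N)
E
```

```text
sleeve 1 1 L 0.4999489437760407 0.18708286933869706
sleeve 1 1 R 2.249961705708971 1.1123049142309058
sleeve 1 -1 L 0.24999316802521987 0.7427426651719061
sleeve 1 -1 R -0.749999715185009 0.0
sleeve -1 1 L 0.24987076520844984 0.14907119849998596
sleeve -1 1 R 2.9974887574698306 0.3
sleeve -1 -1 L 0.24981759797332456 1.733974240485327
sleeve -1 -1 R -0.4994535953508058 0.12247448713915893
tray FL vert 0.5 0.12247448713915893 [ 1.   -0.02] [ 0.5  -0.01]
tray NL vert 0.75 0.3704351795148811 [1.   0.04] [0.75 0.03]
tray NR vert 0.0 0.5322906474223771 [1.   0.05] [0. 0.]
tray near under -2.0 1.0322575044801348 [0.77 0.64] [-1.53 -1.28]
tray near rim 1.0 0.8537498983243799 [0.76 0.65] [0.76 0.65]
tray far rim 0.5 1.6669999666733317 [0.71 0.71] [0.35 0.35]
tray under L near -0.5 0.22110831935702666 [ 0.23 -0.97] [-0.11  0.49]
tray under L far 0.75 0.3535533905932738 [-0.23  0.97] [-0.17  0.73]
```

Comparing tray and sleeves in the same side view, the tray sits about 2 mm short along the stand, is nearly aligned across it, and is 0.5° off in yaw. I'll correct that and descend until the posts are just entering.

Call:
apply_moves --steps '[[[0.17, 0.03, 0, 0, 0, -0.5, -1], [0.17, 0.03, 1, 0, 0, -0.5, -1], [0.17, 0.03, 2, 0, 0, -0.5, -1], [0.17, 0.03, 2.5, 0, 0, -0.5, -1], [0.17, 0.03, 2.9, 0, 0, -0.5, -1], [0.17, 0.03, 3.2, 0, 0, -0.5, -1], [0.17, 0.03, 3.5, 0, 0, -0.5, -1], [0.17, 0.03, 3.7, 0, 0, -0.5, -1], [0.17, 0.03, 3.7, 0, 0, -0.5, -1]]]'

```text
time_s: 17.48
position: [0.4944, -0.2608, 0.1094]
tcp_rot: [[0.958, -0.286, -0.0], [-0.286, -0.958, 0.0], [-0.0, -0.0, -1.0]]
force: [0.7, -0.0, -1.6]
opening: 0.687
grasp_force: 30.0
```

The underside is now 7 mm below the post tips with no contact force, so all four posts have entered. I'll lower gently to the sleeves.

Call:
apply_moves --steps '[[[0, 0, 0.4, 0, 0, 0, -1], [0, 0, 0.8, 0, 0, 0, -1], [0, 0, 1.2, 0, 0, 0, -1], [0, 0, 1.6, 0, 0, 0, -1], [0, 0, 1.9, 0, 0, 0, -1], [0, 0, 2.2, 0, 0, 0, -1], [0, 0, 2.35, 0, 0, 0, -1], [0, 0, 2.45, 0, 0, 0, -1], [0, 0, 2.5, 0, 0, 0, -1], [0, 0, 2.5, 0, 0, 0, -1]]]'

```text
time_s: 18.73
position: [0.4945, -0.2609, 0.0845]
tcp_rot: [[0.958, -0.286, 0.0], [-0.286, -0.958, -0.0], [0.0, 0.0, -1.0]]
force: [0.2, -0.0, -1.2]
opening: 0.687
grasp_force: 30.0
```

Call:
apply_moves --steps '[[[0, 0, 0.05, 0, 0, 0, -1], [0, 0, 0.1, 0, 0, 0, -1], [0, 0, 0.15, 0, 0, 0, -1], [0, 0, 0.2, 0, 0, 0, -1], [0, 0, 0.22, 0, 0, 0, -1], [0, 0, 0.22, 0, 0, 0, -1]]]'

```text
time_s: 19.48
position: [0.4945, -0.2609, 0.0829]
tcp_rot: [[0.958, -0.286, 0.0], [-0.286, -0.958, -0.0], [0.0, 0.0, -1.0]]
force: [-0.5, 1.3, 5.3]
opening: 0.689
grasp_force: 30.0
```

It is seated: 5 N of support at exactly the expected height. Releasing and retreating.

Call:
apply_moves --steps '[[[0, 0, 0.1, 0, 0, 0, 0.38], [0, 0, 0.1, 0, 0, 0, 0.45], [0, 0, 0.1, 0, 0, 0, 0.7], [0, 0, 0.1, 0, 0, 0, 1], [0, 0, 0.1, 0, 0, 0, 1], [0, 0, 0.1, 0, 0, 0, 1], [0, 0, -2, 0, 0, 0, 1], [0, 0, -5, 0, 0, 0, 1], [0, 0, -9, 0, 0, 0, 1], [0, 0, -13, 0, 0, 0, 1], [0, -6, -14, 0, 0, 0, 1], [0, -12, -14, 0, 0, 0, 1], [0, -18, -14, 0, 0, 0, 1], [0, -24, -14, 0, 0, 0, 1], [0, -28, -14, 0, 0, 0, 1], [0, -28, -14, 0, 0, 0, 1], [0, -28, -14, 0, 0, 0, 1]]]'

```text
time_s: 21.6
position: [0.5742, 0.0071, 0.222]
tcp_rot: [[0.958, -0.286, -0.001], [-0.286, -0.958, -0.0], [-0.0, 0.001, -1.0]]
force: [1.2, -0.3, 0.2]
opening: 0.998
grasp_force: 0.0
```

```bash
python3 - <<'E'
from h import *
np.set_printoptions(precision=2,suppress=True)
s=bot.read_state();print(s["time_s"],s["position"],s["qvel"].max())
T=bot.capture("top");S=bot.capture("side")
y=np.radians(-16.5);d=np.array([np.cos(y),np.sin(y),0]);e=np.array([-np.sin(y),np.cos(y),0]);c=np.array([.4919,-.259,0])
Q=lambda a,b,z:c+a*d+b*e+np.array([0,0,z])
u=.069
for n,i in(("side",S),("top",T)):
  for nm,A,B in(("rim far",Q(.07,.03,u+.018),Q(.07,-.03,u+.018)),("rim near",Q(-.07,.03,u+.018),Q(-.07,-.03,u+.018)),("rim L",Q(-.07,.03,u+.018),Q(.07,.03,u+.018)),("rim R",Q(-.07,-.03,u+.018),Q(.07,-.03,u+.018)),("under L",Q(-.07,.03,u),Q(.07,.03,u))):
    m,sd,N=edge(n,i,A,B,4);print(n,nm,m,sd.round(2),N)
# undisturbed things: picture change in the regions of rack/short tray, jar, deck (side view, before vs now)
S0=cv2.imread("pics/side0.png")
for nm,(x,v,w,h) in dict(jar=(230,228,26,28),deck=(242,172,24,40),rack=(272,218,24,48)).items():
    D=np.abs(S[v:v+h,x:x+w].astype(int)-S0[v:v+h,x:x+w]).max(2);print(nm,D.mean(),(D>40).sum())
E
```

```text
21.6 [0.57 0.01 0.22] 0.11003898709062439
side rim far 0.25 0.87 [0.73 0.68]
side rim near -0.25 2.13 [0.79 0.62]
side rim L -1.75 2.22 [ 0.23 -0.97]
side rim R -0.25 1.24 [ 0.22 -0.98]
side under L -0.5 1.63 [ 0.23 -0.97]
top rim far 2.0 1.87 [-0.25  0.97]
top rim near 2.5 0.41 [-0.25  0.97]
top rim L -2.0 1.56 [0.97 0.23]
top rim R -2.75 1.77 [0.97 0.22]
top under L -4.0 0.17 [0.97 0.23]
jar 2.052197802197802 0
deck 1.9489583333333333 0
rack 3.03125 11
```

```bash
python3 - <<'E'
from h import *
np.set_printoptions(precision=4,suppress=True)
T=bot.capture("top");S=bot.capture("side")
h=cv2.cvtColor(T,cv2.COLOR_BGR2HSV);m=((h[...,1]<60)&(h[...,2]>50)).astype(np.uint8)
w=np.zeros_like(m);w[155:240,405:480]=1;m=cv2.morphologyEx(m*w,cv2.MORPH_OPEN,np.ones((5,5)))
k=max(cv2.findContours(m,0,1)[0],key=cv2.contourArea);P=onz("top",cv2.boxPoints(cv2.minAreaRect(k)),.087)
print(P.mean(0),[(np.linalg.norm(P[j]-P[j-1]).round(4),np.degrees(np.arctan2(*(P[j]-P[j-1])[[1,0]])).round(1)) for j in range(4)])
S0=cv2.imread("pics/side0.png");D=np.abs(S.astype(int)-S0).max(2)
ys,xs=np.nonzero(D[218:266,272:296]>40);print("rack diff px",sorted(set(zip(xs+272,ys+218))))
# side: tray contour, compare rows of rim corners
h=cv2.cvtColor(S,cv2.COLOR_BGR2HSV);m=((h[...,1]<60)&(h[...,2]>50)).astype(np.uint8);w=np.zeros_like(m);w[132:175,312:378]=1
m=cv2.morphologyEx(m*w,cv2.MORPH_OPEN,np.ones((5,5)));k=max(cv2.findContours(m,0,1)[0],key=cv2.contourArea);print(cv2.contourArea(k),cv2.approxPolyDP(k,2.5,True)[:,0].tolist())
y=np.radians(-16.5);d=np.array([np.cos(y),np.sin(y),0]);e=np.array([-np.sin(y),np.cos(y),0]);c=np.array([.4919,-.259,0])
print(proj("side",[c+a*.07*d+b*.03*e+[0,0,z] for a,b,z in((1,1,.087),(1,-1,.087),(-1,-1,.087),(-1,1,.087),(1,1,.069),(-1,1,.069))]).round(1).tolist())
E
```

```text
[ 0.4914 -0.2521  0.087 ] [(np.float64(0.0754), np.float64(75.3)), (np.float64(0.1481), np.float64(-16.2)), (np.float64(0.0765), np.float64(-104.9)), (np.float64(0.1478), np.float64(163.4))]
rack diff px [(np.int64(295), np.int64(218)), (np.int64(295), np.int64(219)), (np.int64(295), np.int64(220)), (np.int64(295), np.int64(221)), (np.int64(295), np.int64(222)), (np.int64(295), np.int64(223)), (np.int64(295), np.int64(224)), (np.int64(295), np.int64(225)), (np.int64(295), np.int64(226)), (np.int64(295), np.int64(227)), (np.int64(295), np.int64(228))]
746.5 [[326, 143], [327, 160], [340, 162], [338, 156], [351, 155], [355, 167], [361, 167], [365, 162], [365, 144], [338, 138]]
[[325.4, 143.5], [332.5, 135.8], [367.8, 143.9], [361.4, 152.0], [325.5, 147.7], [361.3, 156.3]]
```

```bash
python3 -c "
from rig import bot
print(bot.hand_in())"
```

```text
the job is handed in; nothing more can be done
None
```

I laid the long tray flat on the mat, open side up, let go, then picked it up level and seated it on the stand's four sleeves. I handed the job in at about 22 s, but no verdict came back. A wrong first lift command pushed down about 5 cm and slid the fingers lower on the tray; the peak force then was not read, but nothing nearby looked disturbed.

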